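# Lock a lacquer panel into its sanding jig with a quarter-turn toggle

### The arm

A 6-joint arm with a two-finger parallel gripper is mounted at the origin on a cart in front of the work surface, level with it; the furniture and walls round the work are solid. World frame = base frame: x ahead of the robot, y to its left, z up, the work surface at z = 0. Lengths are in mm, angles in rad, forces in N, time in s.
With the tool pointing down it reaches from about 275 to 825 mm from the base axis. Payload 4.9 kg.
Tool frame: the origin (TCP) lies between the finger pads, 19 mm behind the fingertips; this is the grasp point; z points along the fingers, y is the direction in which the jaws open and shut (so a half turn about z gives the same grasp; the last joint's range is limited). The gripper opens to 85 mm and grips with 20 to 120 N. Pads are 22 mm wide; open, the fingers measure 114 mm over their backs; the gripper's body (76 mm by 85 mm) begins 54 mm behind the grasp point. The pads swing forward as they close: fully open they stand 13 mm farther back than shut.
Start: joints at [-1.266, 0.326, -0.193, 1.052, 0, 1.437], TCP at [233.683, -497.906, 249.981] pointing down, gripper open.
Joint ranges: [-2.65, 2.65], [-0.97, 1.79], [-1.3, 1.35], [-1.93, 2.1], [-1.47, 1.37], [-3.14, 3.14]. Speed limits (rad/s): [2.57, 2.57, 3.14, 3.14, 3.14, 3.14].

### API

Orientations are given as a unit quaternion [x, y, z, w].
In Python, from bench import read_state, viewer, workorder gives the robot as it stands.
- The arm moves only by the tool play_rows, never from a script. Its argument "motion" is a list that holds one entry, the list of rows, each a list of 5 numbers: the finger opening in mm, from 0 to 85.4, then the shift along the tool's x, y, z in mm, then the turn about the tool's z in rad. A call has 1 to 10 rows; each row shifts and turns the commanded pose from where the row before left it, along the tool's axes as they then stand; what a row does not reach is not made up. A row lasts 1/8 s, in which the tool goes at most 62.5 mm and 10.7 degrees, less where a joint would pass 70% of its speed; a pose out of reach is approached as far as the arm can. A call with a gripper value outside its range is refused whole. The fingers move at their own pace and stop on an object; "grip_force" is the grip in N (left out, the last holds). Time passes only in rows, so rows that do not move let the fingers close. It gives the time, the measured TCP pose, the force and the opening at its end, in the units of the state.
- read_state(): the state, without advancing time (a new reading comes with each control period).
- viewer.capture(name): name is "side" or "top"; returns (picture, depth): 420x560x3 uint8, blue, green, red; 420x560 float32, mm along the optical axis (not along the pixel's ray), 0 where there is no reading.
- viewer.camera_params(name): a dict with "mtx" (3x3 intrinsics, pixels), "rvec" (rotation vector, rad) and "tvec" (3), from world to camera coordinates, as OpenCV has them. Camera axes: x right, y down, z forward; pixel columns grow to the right and rows downward; lengths in mm; the calibration is good to about 2 mm. A picture is of the moment at which its call begins. camera_params takes no time and is no camera call.
- workorder.hand_in(): hands the job in, once; it reports no verdict.
The state is a dict: "t": time; "q": joint angles; "joint_velocities": joint speeds; "joint_efforts": joint torques, N m; "position": TCP position; "ee_rot": TCP orientation; "force": force on the tool from outside, world axes, zero at the start; "ft_torque": the same for the moment, N m; "gripper_width": finger opening in mm.
Only numpy, scipy, OpenCV 4.12 (cv2) and the standard library are available. Lean on these libraries where they do the work, as an engineer would, in place of code of your own. Each camera call takes 0.05 s, during which the arm holds its last target. There are 200 camera calls.

### The job

Take the red toggle from its wooden stand, put its T-shaped foot down through the slot of the sanding jig, press it gently against the spring and give it a quarter turn, then let it rise into its catch so that one wing of the red bar lies over the edge of the lacquer panel and the toggle holds by itself. The slotted steel plate floats sideways a little, so find the slot by feel and never push on the jig with more than 35 N; leave the panel and the pots and tape nearby where they are.

Things in the scene. Friction and masses are not known exactly. Their poses are not given: they have to be found in the camera images.
- toggle: Loose red quarter-turn toggle, 140 g, upright, 77.5 mm tall. Origin: centre of the underside of its steel T-foot; x along foot and bar, z up; half a turn changes nothing. T-foot 36 (x) by 11 (y) mm, z 0 to 8 mm (lowest 2 mm only 34 by 8); shaft 10 mm thick to z 25.5; red wing bar 112 by 14 mm, z 25.5 to 35.5; grip block above it
- toggle_grip (a point): Point in the toggle's red grip block, 62 mm above the toggle's origin, axes as the toggle's: place for the TCP, pinching across y. The block is 44 (x) by 16 (y) mm and spans toggle z 35.5 to 77.5 mm.
- stand: Fixed wooden block, 75 x 60 x 24 mm, origin under its centre, with a pocket 40 (x) by 15 (y) mm, 18 mm deep, in its top. At the start the toggle's foot stands in it, toggle x along stand x, toggle origin 6 mm above the block's underside.
- jig: Fixed plywood sanding jig; origin on the bench below the middle of the lock's travel. z up, x from the lock towards the panel, y along the slot. Board x -42 to 162 mm, y -108 to 108 mm. The lock is a floating steel plate between two aluminium rails 40 mm high; stop pads under its corners reach down to jig z 27 mm.
- jig_slot (a point): Middle of the lock's travel at plate-top height, jig z 40 mm, jig axes. Plate 43 (x) by 56 (y) by 10 mm thick; in its middle a slot 13 (x) by 44 (y) mm with small chamfers. Plate and slot stand up to 8 mm to either side of this point along jig x: different each time, NOT reported. Friction holds the plate; over 7 N sideways slides it.
- jig_pad (a point): Below the slot, jig z 28 mm: top of a brass spring pad, 24 mm wide (floats with the plate). 2.8 N to start it, then 1.4 N per mm, hard stop after 13 mm (21 N). The foot can turn, either way, only when pressed wholly below the stop pads: toggle origin below jig z 19 mm, over 15.4 N on the spring.
- jig_catch (a point): Where the toggle's origin ends, jig z 22 mm (give or take the plate's offset along x). Turned a quarter, the foot lies along jig x in a 20 mm wide catch between the stop pads; let go, the spring lifts it 3 mm against the plate's underside and holds it with 11 N. If it stays near z 19 mm it is stuck under the stop pads.
- panel: Loose dark lacquer panel with pale inlay, 109 x 190 x 13 mm, 350 g, origin under its centre, 109 mm side along jig x; lies in the jig's bay with its near edge at about jig x 40 mm and its top at jig z 40 mm. To be left lying there.
- wax_pot: Round wax pot, 69 mm wide, 41 mm tall, origin under its centre; a bystander.
- pigment_jar: Round clear jar with dark lid, 70 mm wide, 86 mm tall, origin under its centre; a bystander.
- tape_roll: Roll of beige tape lying flat, 98 mm wide, 25 mm tall, origin under its centre; a bystander.
Things that resemble listed ones, but are neither listed nor needed, are in the scene too. There is more than one size of the toggle; the job needs the larger.

How it is judged (in metres and radians):
On the way, in this order (a step that is already met when the one before it is completed fails the run):
1. the T-foot is down through the slot, lengthwise in it (z of toggle in the frame of jig below 0.0275 m and x of toggle in the frame of jig between -0.012 and 0.012 m and y of toggle in the frame of jig between -0.008 and 0.008 m and angle between the x axis of toggle and the y axis of jig, either way round below 0.3 rad), for 0.1 s.
2. the T-foot is turned a quarter turn below the plate (z of toggle in the frame of jig below 0.024 m and angle between the x axis of toggle and the x axis of jig, either way round below 0.3 rad), for 0.1 s.
At the end, for the whole second after the job is handed in: The toggle is upright (7 deg) and still in the lock, foot crosswise to the slot (17 deg) and sprung up into the catch (origin at jig z 20.5 to 23.5 mm, within 12 mm across and 8 mm along the slot of the jig origin); the panel lies within 10 mm of its start (z of toggle in the frame of jig between 0.0205 and 0.0235 m and x of toggle in the frame of jig between -0.012 and 0.012 m and y of toggle in the frame of jig between -0.008 and 0.008 m and angle between the x axis of toggle and the x axis of jig, either way round below 0.3 rad and angle between toggle's own z axis and vertical below 0.12 rad and linear speed of toggle below 0.02 m/s and distance of panel from where it was at the start of the episode below 0.01 m); the robot touches nothing.
It fails at once if the jig is pressed with more than 35 N before the toggle is in its catch (contact force between anything else and jig above 35 N and (z of toggle in the frame of jig below 0.0205 m or z of toggle in the frame of jig above 0.024 m or angle between the x axis of toggle and the x axis of jig, either way round above 0.3 rad)).
It fails at once if the lacquer panel is pushed more than 15 mm (distance of panel from where it was at the start of the episode above 0.015 m).
It fails at once if a pot, the jar or the tape roll is moved more than 20 mm (distance of any of wax_pot, pigment_jar, tape_roll from where it was at the start of the episode above 0.02 m).
It also fails if it takes over 64 s, if anything falls off the work surface, if the arm or the gripper's body presses on something with over 40 N, if the wrist force passes 120 N, or if a joint passes its speed limit or range.

## Working session

There is one attempt and no reset: what is moved stays moved. The work goes in short steps, Python scripts to look and compute and a tool call to move; the robot and the scene stay as the last step left them, time stands still between calls to the robot, and variables do not carry over. Pictures are saved under pics/ and viewed, about 8 in all and at most 12, crops included, and the job is handed in when it is done.

Besides the shell and the picture viewer there is one more tool, called after "Emit:" by a JSON object that holds its "op" and its "data", one argument or row to a line. play_rows: Moves the arm, as the interface text tells. Its arguments: {"type":"object","properties":{"motion":{"type":"array"},"grip_force":{"type":"number"}},"required":["motion"]}

```bash
mkdir -p pics; ls; python3 - <<'E'
from bench import read_state, viewer
import cv2,numpy as np
print(read_state())
for n in("top","side"):
    p,d=viewer.capture(n); cv2.imwrite(f"pics/{n}0.png",p); np.savez(f"{n}0.npz",p=p,d=d)
    print(n,viewer.camera_params(n))
E
```

```text
pics
{'t': 0.0, 'q': array([-1.26620701e+00,  3.26921820e-01, -1.93572854e-01,  1.05201488e+00,
        2.48290935e-05,  1.43658461e+00]), 'joint_velocities': array([-0.00098762, -0.00142975, -0.00114236, -0.00127136, -0.00041917,
        0.00086128]), 'joint_efforts': array([-1.24850216e-03, -4.43404698e+01,  2.62437129e+01,  1.55735045e-02,
       -2.04888884e-04, -6.95582685e-06]), 'position': array([ 233.51524328, -497.36179975,  249.21801628]), 'ee_rot': array([ 9.76027743e-01,  2.17644458e-01, -6.05160043e-05, -8.54562034e-04]), 'force': array([ 0.18356654,  0.10297648, -0.56034288]), 'ft_torque': array([ 0.02082677, -0.00851929,  0.03449671]), 'gripper_width': 85.47810533511488}
top {'mtx': array([[465.901599  ,   0.        , 277.30466791],
       [  0.        , 465.901599  , 209.97763151],
       [  0.        ,   0.        ,   1.        ]]), 'rvec': array([ 2.07783818, -2.14317066,  0.19681743]), 'tvec': array([ 208.74091121,  479.45638932, 1116.59216307])}
side {'mtx': array([[544.87429702,   0.        , 275.21267191],
       [  0.        , 544.87429702, 207.20838178],
       [  0.        ,   0.        ,   1.        ]]), 'rvec': array([ 2.25858069,  0.0953249 , -0.03539104]), 'tvec': array([-490.60669727,  140.0563953 , 1194.22215487])}
```

View pics/top0.png

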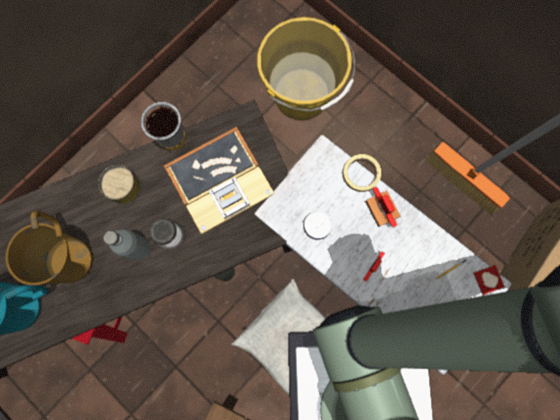

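View pics/side0.png

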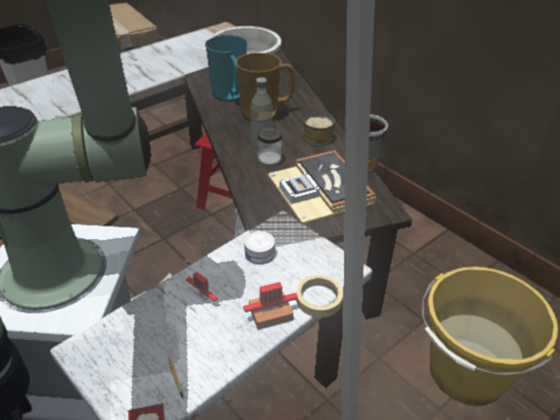

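Candidates for the toggle are the red part at top (385,208), which stands on a wooden block, and the red part at top (374,265), which is smaller and has no block. The first fits the description. The jig is at top (225,180). I'll confirm with a crop and measure.

```bash
cat > h.py <<'E'
import cv2,numpy as np
from bench import read_state, viewer
def cam(n):
    c=viewer.camera_params(n); R=cv2.Rodrigues(c["rvec"])[0]; return c["mtx"],R,c["tvec"].ravel()
def ray(n,uv,z):
    K,R,t=cam(n); uv=np.atleast_2d(np.asarray(uv,float))
    d=(np.c_[uv,np.ones(len(uv))]@np.linalg.inv(K).T)@R; C=-R.T@t
    return C+d*((z-C[2])/d[:,2])[:,None]
def cloud(n,D):
    K,R,t=cam(n); v,u=np.mgrid[:D.shape[0],:D.shape[1]]
    P=np.stack([(u-K[0,2])/K[0,0]*D,(v-K[1,2])/K[1,1]*D,D],-1)
    W=(P-t)@R; W[D<=0]=np.nan; return W
def proj(n,P):
    c=viewer.camera_params(n); return cv2.projectPoints(np.float64(P).reshape(-1,1,3),c["rvec"],c["tvec"],c["mtx"],None)[0].reshape(-1,2)
def red(p):
    h=cv2.cvtColor(p,cv2.COLOR_BGR2HSV); return ((h[...,0]<6)|(h[...,0]>172))&(h[...,1]>170)&(h[...,2]>60)
E
python3 - <<'E'
from h import *
np.set_printoptions(precision=1,suppress=True)
for n in("top","side"):
    z=np.load(n+"0.npz");p,d=z["p"],z["d"];W=cloud(n,d);m=red(p)
    N,L,S,c=cv2.connectedComponentsWithStats(m.astype(np.uint8))
    for i in range(1,N):
        if S[i,4]<40: continue
        P=W[L==i]; P=P[~np.isnan(P[:,0])]
        print(n,c[i],S[i],"med",np.median(P,0),"zmax",np.percentile(P[:,2],[5,50,95]))
        for lo,hi in((30,50),(70,95)):
            Q=P[(P[:,2]>lo)&(P[:,2]<hi)]
            if len(Q)>8: r=cv2.minAreaRect(Q[:,:2].astype(np.float32)); print("  band",lo,len(Q),Q.mean(0),r)
t=np.load("top0.npz");s=np.load("side0.npz")
a=cv2.resize(t["p"][170:290,335:425],None,fx=4,fy=4,interpolation=2)
b=cv2.resize(t["p"][120:240,155:280],None,fx=4,fy=4,interpolation=2)[:480]
cv2.imwrite("pics/c1.png",np.hstack([a,b])[:, :800])
a.shape
b=s["p"][140:230,260:380];a=s["p"][250:340,185:345]
cv2.imwrite("pics/c2.png",np.hstack([cv2.resize(b,(400,300),interpolation=2),cv2.resize(a,(400,225),interpolation=2)[:225] if 0 else cv2.resize(a,(400,300),interpolation=2)]))
W=cloud("top",t["d"])
for u,v in((215,165),(240,160),(225,195),(205,215),(230,190),(258,185),(280,220)): print((u,v),W[v,u])
E
```

```text
top [385.9 205.3] [373 188  23  38 271] med [485.2 -74.7  61.9] zmax [38.5 61.9 86.4]
  band 30 119 [485.5 -75.5  41.9] ((488.67156982421875, -74.53639221191406), (107.08170318603516, 13.28788948059082), 24.57028579711914)
  band 70 122 [487.7 -74.7  82.4] ((488.0431823730469, -75.5154037475586), (42.39512634277344, 15.345488548278809), 23.511343002319336)
top [373.9 266.1] [364 252  20  28 109] med [337.8 -36.4  57.4] zmax [25.7 57.4 64.1]
  band 30 16 [338.3 -38.2  33.9] ((343.3966064453125, -40.85594940185547), (7.744052886962891, 69.193115234375), 53.6393928527832)
top [487.7 279.2] [475 266  29  28 254] med [ 301.5 -324.1    6.9] zmax [ 3.1  6.9 10.3]
top [102.3 333.5] [ 72 318  55  26 573] med [ 183.8  723.3 -232.9] zmax [-370.3 -232.9 -122.8]
side [204.2 142.5] [196 135  16  15 123] med [ 193.5  733.9 -127.3] zmax [-132.6 -127.3 -123. ]
(215, 165) [611.6 351.3  38.7]
(240, 160) [623.6 286.7  36.1]
(225, 195) [533.1 327.   30.3]
(205, 215) [486.2 381.5  11.8]
(230, 190) [543.5 313.   39.8]
(258, 185) [561.7 242.7  11.4]
(280, 220) [469.1 188.1  -1.4]
```

View pics/c1.png

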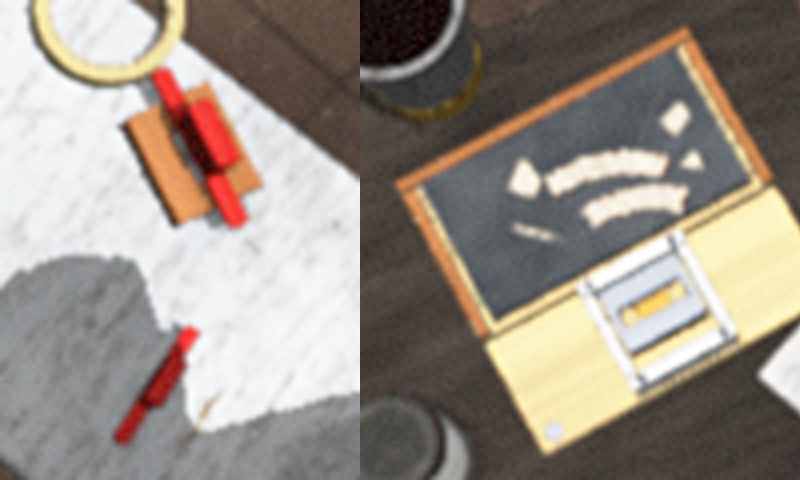

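The crop confirms the upper red part, (385,208): its bar measures 107 mm, against about 70 mm for the other, and it stands in the block. The jig lock is at crop (655,305), i.e. top (229,196), with brass showing in the slot. Next I'll measure the plate, slot and board.

```bash
python3 - <<'E'
from h import *
np.set_printoptions(precision=1,suppress=True)
t=np.load("top0.npz");p,d=t["p"],t["d"];W=cloud("top",d)
K,R,tt=cam("top");print("C top",-R.T@tt); K2,R2,t2=cam("side");print("C side",-R2.T@t2)
h=cv2.cvtColor(p,cv2.COLOR_BGR2HSV); x0,y0=155,120
sub=h[y0:245,x0:285]
def show(name,m,z,k=0):
    N,L,S,c=cv2.connectedComponentsWithStats(m.astype(np.uint8))
    for i in np.argsort(-S[1:,4])[:3]+1:
        if S[i,4]<15: continue
        v,u=np.nonzero(L==i); X=ray("top",np.c_[u+x0,v+y0],z)[:,:2].astype(np.float32)
        r=cv2.minAreaRect(X); print(name,S[i,4],c[i]+[x0,y0],"cent",X.mean(0),"rect",np.array(r[0]),np.array(r[1]),r[2])
        b=cv2.boxPoints(r); print("   box",b.ravel())
for (cx,cy) in((610,290),(655,300),(640,375),(585,300),(635,250),(700,350),(520,370)):
    u,v=155+(cx-360)//4,120+cy//4; print((u,v),h[v,u],W[v,u])
H,S,V=sub[...,0],sub[...,1],sub[...,2]
show("steel",(H>95)&(H<130)&(S>25)&(S<110)&(V>130),40)
show("brass",(H>14)&(H<30)&(S>120)&(V>130),38)
show("board",(H>14)&(H<32)&(S>50)&(V>150),12)
Ws=W[y0:245,x0:285]
show("paneldark",(V<110)&(Ws[...,2]>33)&(Ws[...,2]<47),40)
E
```

```text
C top [ 254.8  182.  1192.5]
C side [ 550.4 -790.3  871.2]
(217, 192) [106  25 214] [539.1 346.   41.2]
(228, 195) [ 22 150 247] [533.  319.4  29.8]
(225, 213) [ 18  12 218] [483.4 325.7  43.7]
(211, 195) [ 18  10 245] [534.4 363.1  30. ]
(223, 182) [ 20  70 229] [568.2 332.2  28.8]
(240, 207) [  0   2 238] [498.6 288.1  39.1]
(195, 212) [ 24  71 249] [494.4 407.1  14.2]
steel 18 [231.3 202.4] cent [511.  309.9] rect [510.8 310.7] [ 2.3 46.4] 25.456283569335938
   box [499.8 331.1 519.7 289.3 521.8 290.3 501.9 332.1]
brass 28 [227.5 195.4] cent [530.1 319.6] rect [530.  319.2] [ 8.2 20.5] 25.542415618896484
   box [521.9 326.6 530.7 308.2 538.2 311.7 529.3 330.2]
board 2075 [227.1 195.4] cent [536.7 323.6] rect [577.4 343.7] [202.2 217. ] 27.904296875
   box [437.3 392.3 538.9 200.5 717.6 295.2 616.  487. ]
board 73 [227.8 195.4] cent [536.2 322.1] rect [536.  321.5] [12. 43.] 25.546804428100586
   box [521.3 338.3 539.8 299.5 550.7 304.7 532.1 343.5]
board 73 [232.8 205. ] cent [510.1 309.1] rect [510.8 308.9] [10.7 60.2] 25.443273544311523
   box [493.  333.8 518.8 279.4 528.5 284.1 502.7 338.4]
paneldark 796 [195.8 180.5] cent [571.5 400.6] rect [598.6 384.3] [101.9 132.8] 27.8071346282959
   box [522.5 419.3 584.5 301.8 674.6 349.3 612.7 466.8]
paneldark 729 [216.4 149.8] cent [652.1 347.3] rect [628.2 358.8] [ 75.5 161.8] 27.31915855407715
   box [557.5 413.4 631.7 269.6 698.8 304.3 624.6 448. ]
paneldark 43 [242.7 167.6] cent [601.9 279.6] rect [604.5 280.5] [15.6 42.5] 28.982080459594727
   box [587.4 295.3 608.  258.2 621.6 265.7 601.1 302.9]
```

```bash
python3 - <<'E'
from h import *
np.set_printoptions(precision=1,suppress=True)
def edges(n,m,z,label):
    c=max(cv2.findContours(m.astype(np.uint8),cv2.RETR_EXTERNAL,cv2.CHAIN_APPROX_NONE)[0],key=cv2.contourArea)
    X=ray(n,c[:,0,:],z)[:,:2].astype(np.float32); r=cv2.minAreaRect(X); b=cv2.boxPoints(r)
    for i in range(4):
        a,e=b[i],b[(i+1)%4]; l=np.linalg.norm(e-a); u=(e-a)/l; nn=np.array([-u[1],u[0]])
        k=(abs((X-a)@nn)<5)&((X-a)@u>.08*l)&((X-a)@u<.92*l)
        if k.sum()<8: continue
        vx,vy,px,py=cv2.fitLine(X[k],cv2.DIST_HUBER,0,.01,.01).ravel()
        print(n,label,"len %.0f n %d ang %.2f at"%(l,k.sum(),np.degrees(np.arctan2(vy,vx))),(px,py))
    print("  rect",r)
for n in("top","side"):
    z=np.load(n+"0.npz");p,d=z["p"],z["d"];h=cv2.cvtColor(p,cv2.COLOR_BGR2HSV);H,S,V=cv2.split(h)
    roi=np.zeros(H.shape,bool)
    if n=="top": roi[120:245,155:285]=1
    else: roi[140:230,255:385]=1
    edges(n,roi&(H>8)&(H<32)&(S>50)&(V>120),12,"board")
    # slot: yellow saturated pixels within 35mm of expected
    q=proj(n,[[533,320,40]])[0].astype(int); yy,xx=np.mgrid[:420,:560]
    near=(abs(xx-q[0])<16)&(abs(yy-q[1])<14)
    m=near&(H>14)&(H<32)&(S>45)
    N,L,St,c=cv2.connectedComponentsWithStats(m.astype(np.uint8),connectivity=4)
    for i in range(1,N):
        if St[i,4]>12:
            v,u=np.nonzero(L==i);X=ray(n,np.c_[u,v],40)[:,:2].astype(np.float32);print("  blob",n,c[i],St[i,4],X.mean(0),cv2.minAreaRect(X))
b=np.load("side0.npz")["p"][150:225,260:380];cv2.imwrite("pics/c2.png",cv2.resize(b,None,fx=6,fy=6,interpolation=2))
E
```

```text
top board len 221 n 62 ang -62.14 at (np.float32(487.8778), np.float32(297.34174))
top board len 214 n 56 ang 27.33 at (np.float32(633.46533), np.float32(250.32967))
top board len 221 n 62 ang -62.33 at (np.float32(674.2725), np.float32(396.64276))
top board len 214 n 58 ang 28.03 at (np.float32(529.36176), np.float32(441.38016))
  rect ((581.6217041015625, 346.13299560546875), (213.61746215820312, 220.92654418945312), 27.793766021728516)
  blob top [218.  184.1] 26 [560.1 343.4] ((560.4095458984375, 343.0556945800781), (4.281441688537598, 37.612064361572266), 28.97101593017578)
  blob top [240.7 183.7] 26 [559.1 285.4] ((555.81201171875, 287.2713623046875), (10.250692367553711, 21.27815055847168), 89.17826843261719)
  blob top [227.8 195.4] 73 [529.6 318.7] ((529.2858276367188, 318.1636962890625), (11.73811149597168, 41.98881149291992), 25.546842575073242)
  blob top [235.3 203.3] 60 [508.3 299.7] ((506.8676452636719, 301.01361083984375), (10.318365097045898, 46.42839050292969), 29.247533798217773)
  blob top [213.4 204.4] 26 [507.4 355.5] ((509.6202087402344, 353.9357604980469), (10.155095100402832, 18.491018295288086), 89.90937805175781)
side board len 140 n 22 ang 32.14 at (np.float32(604.57214), np.float32(232.2091))
side board len 140 n 14 ang 34.79 at (np.float32(473.49545), np.float32(411.73682))
  rect ((537.6275634765625, 321.404541015625), (139.50735473632812, 226.89129638671875), 34.78279495239258)
  blob side [294.  172.1] 134 [511.5 362.4] ((515.8859252929688, 358.95880126953125), (50.724220275878906, 35.33833312988281), 5.2026238441467285)
  blob side [301.5 185.4] 22 [533.5 307. ] ((533.1547241210938, 307.1216735839844), (8.80590534210205, 22.635162353515625), 34.2730598449707)
```

View pics/c2.png

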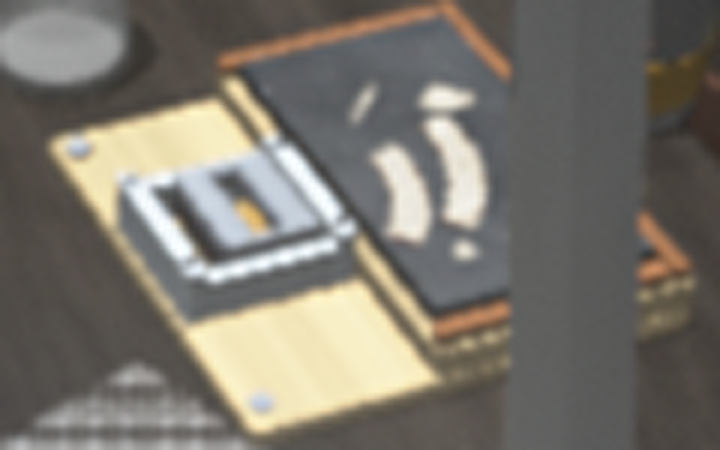

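The side crop shows the plate pushed toward the panel, with the slot and its lit brass at side crop (250,210), i.e. (301,185). Slot top centre is about (529.5, 318.5), yaw of jig x about 27.8°, and the plate sits at jig x of about +6. The toggle is at about (488.3, -75), yaw 24°. I'll move above it.

```bash
cat >> h.py <<'E'
def delta(target,psi=None):
    """shift in current tool axes to world TCP target; turn about tool z to reach yaw psi (deg)"""
    s=read_state(); from scipy.spatial.transform import Rotation as Ro
    R=Ro.from_quat(s["ee_rot"]).as_matrix(); y=np.degrees(np.arctan2(R[1,0],R[0,0]))
    print("t %.2f"%s["t"],"pos",s["position"].round(1),"yaw %.2f"%y,"tilt",np.degrees(np.arccos(-R[2,2])).round(2),"F",s["force"].round(1),"T",s["ft_torque"].round(2),"w %.1f"%s["gripper_width"],"q",s["q"].round(2))
    print("shift",(R.T@(np.array(target,float)-s["position"])).round(1),"turn", None if psi is None else round(np.radians(-((psi-y+90)%180-90)),3))
E
```

Emit:
{"op": "play_rows", "data": {
  "motion": [
    [[85,41,-27.5,0,0],[85,41,-27.5,0,0],[85,41,-27.5,0,0],[85,41,-27.5,0,0],[85,41,-27.5,0,0],[85,41,-27.5,0,0],[85,41,-27.5,0,0],[85,41,-27.5,0,0],[85,41,-27.5,0,0],[85,41,-27.5,0,0.019]]
  ]
}}

```text
t: 1.35
position: [488.5, -73.2, 249.8]
ee_rot: [0.978, 0.208, -0.0, -0.0]
force: [1.3, 0.1, 0.1]
gripper_width: 85.1
```

```bash
python3 -c "
from h import *
delta([488.3,-75,68],24)"
```

```text
t 1.35 pos [488.5 -73.2 249.8] yaw 24.02 tilt 0.02 F [1.3 0.1 0.1] T [-0.   -0.02 -0.05] w 85.1 q [-0.3   0.22 -0.33  1.01 -0.    2.42]
shift [ -0.8   1.6 181.8] turn 0.0
```

Emit:
{"op": "play_rows", "data": {
  "motion": [
    [[60,-0.8,1.6,45,0],[60,0,0,45,0],[60,0,0,45,0],[60,0,0,30,0],[60,0,0,16.8,0],[60,0,0,0,0]]
  ],
  "grip_force": 60
}}

```text
t: 2.1
position: [486.4, -76.1, 66.8]
ee_rot: [0.978, 0.208, -0.002, -0.001]
force: [1.0, 1.1, -0.7]
gripper_width: 59.9
```

Emit:
{"op": "play_rows", "data": {
  "motion": [
    [[30,0,0,0,0],[20,0,0,0,0],[10,0,0,0,0],[5,0,0,0,0],[5,0,0,0,0],[5,0,0,0,0],[5,0,0,0,0]]
  ],
  "grip_force": 60
}}

```text
t: 2.98
position: [488.6, -76.7, 69.2]
ee_rot: [0.978, 0.208, 0.001, 0.0]
force: [-1.2, -0.3, 6.0]
gripper_width: 14.9
```

```bash
python3 -c "
from h import *
delta([488.3,-75,68],24)
p,d=viewer.capture('side');cv2.imwrite('pics/g.png',cv2.resize(p[220:340,200:360],None,fx=4,fy=4))"
```

```text
t 2.98 pos [488.6 -76.7  69.2] yaw 24.06 tilt 0.1 F [-1.2 -0.3  6. ] T [ 0.13  0.22 -0.05] w 14.9 q [-0.31  0.43 -0.57  0.57  0.    2.42]
shift [ 0.4 -1.7  1.2] turn 0.001
```

View pics/g.png

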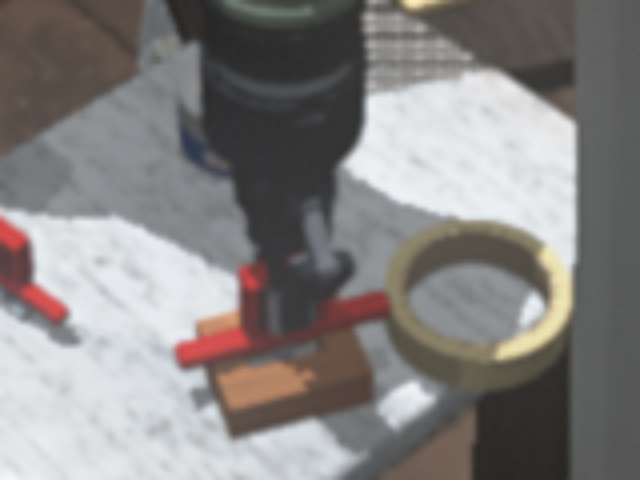

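Gripped: the crop shows the jaws across the grip block at (290,300). Now I'll lift and carry it.

Emit:
{"op": "play_rows", "data": {
  "motion": [
    [[5,0,0,-10,0],[5,0,0,-20,0],[5,0,0,-35,0],[5,0,0,-40,0],[5,0,0,-25,0],[5,0,0,0,0]]
  ]
}}

```text
t: 3.78
position: [489.2, -77.0, 200.3]
ee_rot: [0.978, 0.208, 0.002, 0.001]
force: [-0.0, 0.3, -1.3]
gripper_width: 15.5
```

```bash
python3 -c "
from h import *
delta([529.5,318.5,200],117.8)
for n in('side','top'):
    p,d=viewer.capture(n);cv2.imwrite('pics/l%s.png'%n,p);np.savez('l'+n+'.npz',p=p,d=d)
    W=cloud(n,d);m=red(p);P=W[m];q=(P[:,2]>90)&(np.hypot(P[:,0]-488,P[:,1]+75)<80);P=P[q]
    print(n,len(P),P.mean(0).round(1),np.percentile(P[:,2],[2,50,98]).round(1),cv2.minAreaRect(P[:,:2].astype(np.float32)) if len(P)>5 else '')
s=read_state();print(s['position'])"
```

```text
t 3.77 pos [489.2 -77.  200.3] yaw 24.05 tilt 0.26 F [-0.   0.3 -1.3] T [ 0.02 -0.04  0.06] w 15.5 q [-0.31  0.26 -0.41  0.89 -0.    2.42]
shift [ 1.979e+02 -3.447e+02 -1.000e-01] turn 1.505
side 8 [468.5 -87.6 208.7] [177.  214.  215.5] ((457.16229248046875, -90.74173736572266), (35.67020034790039, 6.91737699508667), 13.868659973144531)
top 187 [483.8 -75.3 183.2] [167.5 172.3 290.6] ((481.3541564941406, -61.91767883300781), (107.97992706298828, 46.07330322265625), 27.131698608398438)
[487.48328128 -76.4477215  197.65537691]
```

```bash
python3 -c "
from h import *
z=np.load('ltop.npz');p,d=z['p'],z['d'];W=cloud('top',d)
m=red(p)&(W[...,2]>150)&(W[...,2]<190)&(np.hypot(W[...,0]-488,W[...,1]+76)<75)
v,u=np.nonzero(m);X=ray('top',np.c_[u,v],171.7)[:,:2].astype(np.float32)
print(len(X),cv2.minAreaRect(X),cv2.boxPoints(cv2.minAreaRect(X)))
vx,vy,px,py=cv2.fitLine(X,cv2.DIST_HUBER,0,.01,.01).ravel();print(np.degrees(np.arctan2(vy,vx)),px,py)
e=np.array([np.cos(np.radians(24)),np.sin(np.radians(24))]);s=(X-[488,-76.6])@e;print('along',s.min(),s.max(),'perp',np.median((X-[488,-76.6])@[-e[1],e[0]]))
"
```

```text
144 ((487.7838134765625, -74.41777038574219), (107.583740234375, 12.414642333984375), 22.721595764160156) [[ 435.76898   -89.4695  ]
 [ 440.5642   -100.92067 ]
 [ 539.79865   -59.366043]
 [ 535.0034    -47.91487 ]]
23.849241 485.91824 -75.38912
along -53.07875118403468 54.41554386028147 perp 1.9437869781260653
```

Emit:
{"op": "play_rows", "data": {
  "motion": [
    [[5,19.88,-34.21,0,0],[5,19.88,-34.21,0,0],[5,19.88,-34.21,0,0],[5,19.88,-34.21,0,0],[5,19.88,-34.21,0,0],[5,19.88,-34.21,0,0],[5,19.88,-34.21,0,0],[5,19.88,-34.21,0,0],[5,19.88,-34.21,0,0],[5,19.88,-34.21,0,0]]
  ]
}}

```text
t: 5.12
position: [529.0, 317.7, 195.8]
ee_rot: [0.978, 0.209, -0.002, 0.0]
force: [0.2, 0.2, -1.9]
gripper_width: 15.4
```

Emit:
{"op": "play_rows", "data": {
  "motion": [
    [[5,0,0,0,-0.1637],[5,0,0,0,-0.1637],[5,0,0,0,-0.1637],[5,0,0,0,-0.1637],[5,0,0,0,-0.1637],[5,0,0,0,-0.1637],[5,0,0,0,-0.1637],[5,0,0,0,-0.1637],[5,0,0,0,-0.1637],[5,0,0,0,-0.1637]]
  ]
}}

```text
t: 6.38
position: [528.9, 316.3, 195.7]
ee_rot: [0.514, 0.858, -0.002, -0.001]
force: [-0.1, -0.5, -1.8]
gripper_width: 15.2
```

```bash
python3 -c "
from h import *
delta([530.3,316.8,109],117.8)
p,d=viewer.capture('side')
delta([530.3,316.8,109],117.8)
p,d=viewer.capture('top')
delta([530.3,316.8,109],117.8)
"
```

```text
t 6.38 pos [528.9 316.3 195.7] yaw 118.15 tilt 0.23 F [-0.1 -0.5 -1.8] T [ 0.06 -0.01 -0.03] w 15.2 q [ 0.42  0.49 -0.09  1.   -0.    1.5 ]
shift [-0.3  1.8 86.7] turn 0.006
t 6.42 pos [528.9 316.3 195.8] yaw 118.34 tilt 0.22 F [ 0.2 -0.4 -2.2] T [-0.03 -0.02  0.01] w 15.1 q [ 0.42  0.49 -0.09  1.    0.    1.5 ]
shift [-0.3  1.8 86.8] turn 0.009
t 6.47 pos [529.  316.3 196. ] yaw 117.83 tilt 0.21 F [ 0.2 -0.4 -1.4] T [ 0.03  0.05 -0.02] w 15.3 q [ 0.42  0.49 -0.09  1.   -0.    1.5 ]
shift [-0.2  1.7 87. ] turn 0.0
```

Emit:
{"op": "play_rows", "data": {
  "motion": [
    [[5,-0.2,1.7,25,0],[5,0,0,25,0],[5,0,0,20,0],[5,0,0,10,0],[5,0,0,5,0],[5,0,0,0,0],[5,0,0,0,0]]
  ]
}}

```text
t: 7.35
position: [532.2, 317.7, 114.0]
ee_rot: [0.516, 0.856, 0.001, 0.0]
force: [0.2, -0.6, -2.2]
gripper_width: 15.0
```

```bash
python3 -c "
from h import *
delta([530.3,316.8,109],117.8)
p,d=viewer.capture('side');c=p[130:220,240:360]
p2,d2=viewer.capture('top');c2=p2[130:220,170:290]
cv2.imwrite('pics/d.png',np.hstack([cv2.resize(c,(400,300),interpolation=2),cv2.resize(c2,(400,300),interpolation=2)]))
delta([530.3,316.8,109],117.8)
"
```

```text
t 7.35 pos [532.2 317.7 114. ] yaw 117.83 tilt 0.08 F [ 0.2 -0.6 -2.2] T [0.02 0.01 0.01] w 15.0 q [ 0.42  0.57 -0.18  0.82  0.    1.5 ]
shift [ 0.1 -2.1  5. ] turn 0.0
t 7.45 pos [532.1 317.7 114. ] yaw 117.83 tilt 0.08 F [-0.3 -0.1 -1.9] T [-0.01  0.05 -0.01] w 15.1 q [ 0.42  0.57 -0.18  0.82  0.    1.5 ]
shift [ 0.  -2.   4.9] turn 0.001
```

View pics/d.png

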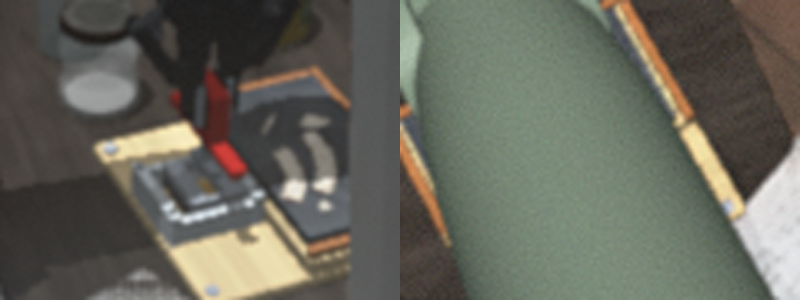

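Emit:
{"op": "play_rows", "data": {
  "motion": [
    [[5,0,-2,4,0],[5,0,0,3,0],[5,0,0,2,0],[5,0,0,1,0],[5,0,0,0,0]]
  ]
}}

```text
t: 8.07
position: [529.9, 316.5, 103.1]
ee_rot: [0.516, 0.856, -0.0, -0.0]
force: [0.4, -0.2, -0.2]
gripper_width: 15.5
```

Emit:
{"op": "play_rows", "data": {
  "motion": [
    [[5,0,0,1,0],[5,0,0,1,0],[5,0,0,0,0]]
  ]
}}

```text
t: 8.45
position: [529.9, 316.6, 101.2]
ee_rot: [0.516, 0.856, 0.0, 0.0]
force: [0.7, -0.0, -0.5]
gripper_width: 15.7
```

```bash
python3 -c "
from h import *
delta([530.3,316.8,109],117.8)"
```

```text
t 8.45 pos [529.9 316.6 101.2] yaw 117.85 tilt 0.01 F [ 0.7 -0.  -0.5] T [ 0.03 -0.01  0.04] w 15.7 q [ 0.42  0.58 -0.2   0.79 -0.    1.5 ]
shift [ 0.   0.4 -7.8] turn 0.001
```

Emit:
{"op": "play_rows", "data": {
  "motion": [
    [[5,0,0,1,0],[5,0,0,1,0],[5,0,0,0,0]]
  ]
}}

```text
t: 8.82
position: [530.1, 316.7, 101.0]
ee_rot: [0.516, 0.856, 0.0, 0.0]
force: [-2.9, -1.3, 11.0]
gripper_width: 15.4
```

Emit:
{"op": "play_rows", "data": {
  "motion": [
    [[5,0,0,1,0],[5,0,0,0,0]]
  ]
}}

```text
t: 9.07
position: [530.1, 316.7, 100.8]
ee_rot: [0.516, 0.856, 0.001, 0.001]
force: [-4.4, -1.8, 15.5]
gripper_width: 15.6
```

Emit:
{"op": "play_rows", "data": {
  "motion": [
    [[5,0,0,-1.5,0],[5,0,-1,0,0],[5,0,0,0,0]]
  ]
}}

```text
t: 9.45
position: [529.9, 316.5, 101.1]
ee_rot: [0.516, 0.856, 0.001, 0.001]
force: [-1.3, -0.6, 6.9]
gripper_width: 15.3
```

Emit:
{"op": "play_rows", "data": {
  "motion": [
    [[5,0,-0.5,0.5,0],[5,0,0,0,0]]
  ]
}}

```text
t: 9.7
position: [529.8, 316.5, 101.0]
ee_rot: [0.516, 0.856, 0.001, 0.001]
force: [-0.7, -0.9, 9.2]
gripper_width: 15.1
```

Emit:
{"op": "play_rows", "data": {
  "motion": [
    [[5,0,-1,-0.5,0],[5,0,0,0,0]]
  ]
}}

```text
t: 9.95
position: [529.5, 316.3, 101.1]
ee_rot: [0.516, 0.856, 0.002, 0.001]
force: [1.8, 0.6, 6.4]
gripper_width: 15.2
```

Emit:
{"op": "play_rows", "data": {
  "motion": [
    [[5,0,-1,0,0],[5,0,0,0,0]]
  ]
}}

```text
t: 10.2
position: [529.3, 316.2, 101.1]
ee_rot: [0.516, 0.856, 0.003, 0.001]
force: [3.8, 3.4, 5.2]
gripper_width: 15.1
```

```bash
python3 -c "
from h import *
from scipy.spatial.transform import Rotation as Ro
delta([530.3,316.8,109],117.8)
s=read_state();R=Ro.from_quat(s['ee_rot']).as_matrix();print('tool F',R.T@s['force'],'T',R.T@s['ft_torque'])
"
```

```text
t 10.20 pos [529.3 316.2 101.1] yaw 117.85 tilt 0.34 F [3.8 3.4 5.2] T [ 0.67 -0.97 -0.02] w 15.1 q [ 0.42  0.57 -0.21  0.78  0.    1.5 ]
shift [ 0.   1.2 -7.8] turn 0.001
tool F [ 1.24703861  5.01563508 -5.17608724] T [-1.17076635  0.14357515  0.01878278]
```

Emit:
{"op": "play_rows", "data": {
  "motion": [
    [[5,0,2.5,-1,0],[5,0,0,0,0]]
  ]
}}

```text
t: 10.45
position: [529.6, 316.4, 101.1]
ee_rot: [0.516, 0.856, 0.0, 0.0]
force: [2.0, 1.6, 5.1]
gripper_width: 15.0
```

```bash
python3 -c "
from h import *
from scipy.spatial.transform import Rotation as Ro
delta([530.3,316.8,109],117.8)
s=read_state();R=Ro.from_quat(s['ee_rot']).as_matrix();print('tool F',R.T@s['force'],'T',R.T@s['ft_torque'])
"
```

```text
t 10.45 pos [529.6 316.4 101.1] yaw 117.84 tilt 0.07 F [2.  1.6 5.1] T [ 0.35 -0.47 -0.02] w 15.0 q [ 0.42  0.58 -0.2   0.79  0.    1.5 ]
shift [ 0.1  0.8 -7.9] turn 0.001
tool F [ 0.53734587  2.50624993 -5.12614691] T [-0.57929936  0.09103044  0.01692611]
```

Emit:
{"op": "play_rows", "data": {
  "motion": [
    [[5,0,0,-4,0],[5,0,2.5,0,0],[5,0,0,0,0],[5,0,0,1.5,0],[5,0,0,1,0],[5,0,0,1,0],[5,0,0,0.5,0],[5,0,0,0,0]]
  ]
}}

```text
t: 11.45
position: [531.2, 317.2, 100.7]
ee_rot: [0.516, 0.856, -0.0, -0.0]
force: [-0.8, 0.3, -1.2]
gripper_width: 14.9
```

Emit:
{"op": "play_rows", "data": {
  "motion": [
    [[5,0,0,1,0],[5,0,0,0,0]]
  ]
}}

```text
t: 11.7
position: [531.2, 317.2, 99.6]
ee_rot: [0.516, 0.856, -0.0, -0.0]
force: [-1.3, -0.1, -1.0]
gripper_width: 14.9
```

Emit:
{"op": "play_rows", "data": {
  "motion": [
    [[5,0,0,1,0],[5,0,0,1,0],[5,0,0,0,0]]
  ]
}}

```text
t: 12.08
position: [531.1, 317.2, 97.5]
ee_rot: [0.516, 0.856, -0.0, -0.0]
force: [0.5, -0.2, -1.9]
gripper_width: 15.2
```

Emit:
{"op": "play_rows", "data": {
  "motion": [
    [[5,0,0,1,0],[5,0,0,0,0]]
  ]
}}

```text
t: 12.32
position: [531.1, 317.2, 96.6]
ee_rot: [0.516, 0.856, -0.0, -0.0]
force: [0.2, -1.0, -1.8]
gripper_width: 15.4
```

Emit:
{"op": "play_rows", "data": {
  "motion": [
    [[5,0,0,1.5,0],[5,0,0,1.5,0],[5,0,0,1.5,0],[5,0,0,0,0]]
  ]
}}

```text
t: 12.82
position: [531.1, 317.2, 92.0]
ee_rot: [0.516, 0.856, -0.0, -0.0]
force: [-0.3, -0.1, -1.4]
gripper_width: 15.0
```

Emit:
{"op": "play_rows", "data": {
  "motion": [
    [[5,0,0,1.5,0],[5,0,0,1.5,0],[5,0,0,1,0],[5,0,0,0,0]]
  ]
}}

```text
t: 13.32
position: [531.4, 317.3, 88.6]
ee_rot: [0.516, 0.856, 0.0, 0.0]
force: [-1.6, -0.3, 4.1]
gripper_width: 14.9
```

Emit:
{"op": "play_rows", "data": {
  "motion": [
    [[5,0,0,0,0],[5,0,0,1.5,0],[5,0,0,1.5,0],[5,0,0,1.5,0],[5,0,0,0,0]]
  ],
  "grip_force": 100
}}

```text
t: 13.95
position: [531.4, 317.4, 84.6]
ee_rot: [0.516, 0.856, 0.0, 0.0]
force: [-2.2, -1.2, 10.6]
gripper_width: 14.6
```

Emit:
{"op": "play_rows", "data": {
  "motion": [
    [[5,0,0,1.5,0],[5,0,0,1.5,0],[5,0,0,0,0]]
  ]
}}

```text
t: 14.32
position: [531.5, 317.4, 82.1]
ee_rot: [0.516, 0.856, 0.0, 0.0]
force: [-4.1, -2.0, 13.3]
gripper_width: 14.5
```

Emit:
{"op": "play_rows", "data": {
  "motion": [
    [[5,0,-0.7,1.5,0],[5,0,0,1,0],[5,0,0,0,0]]
  ]
}}

```text
t: 14.7
position: [531.4, 317.3, 80.3]
ee_rot: [0.516, 0.856, 0.001, 0.001]
force: [-4.0, -2.3, 16.5]
gripper_width: 14.8
```

Emit:
{"op": "play_rows", "data": {
  "motion": [
    [[5,0,0,0,-0.08],[5,0,0,0,-0.1],[5,0,0,0,-0.1],[5,0,0,0,0]]
  ]
}}

```text
t: 15.2
position: [532.6, 318.0, 80.8]
ee_rot: [0.391, 0.92, 0.002, 0.002]
force: [-1.5, -0.7, 15.2]
gripper_width: 14.5
```

```bash
python3 -c "
from h import *
delta([530.3,316.8,80],207.8)"
```

```text
t 15.20 pos [532.6 318.   80.8] yaw 133.92 tilt 0.3 F [-1.5 -0.7 15.2] T [-0.1   0.48  0.02] w 14.5 q [ 0.42  0.6  -0.22  0.75  0.    1.22]
shift [ 0.7 -2.5  0.8] turn -1.289
```

Emit:
{"op": "play_rows", "data": {
  "motion": [
    [[5,0,0,0.7,-0.12],[5,0,0,0,-0.12],[5,0,0,0,-0.12],[5,0,0,0,-0.12],[5,0,0,0,0]]
  ]
}}

```text
t: 15.82
position: [533.1, 318.3, 80.5]
ee_rot: [0.161, 0.987, 0.002, 0.003]
force: [-1.6, 0.1, 16.7]
gripper_width: 14.8
```

```bash
python3 -c "
from h import *
delta([530.3,316.8,80],207.8)"
```

```text
t 15.82 pos [533.1 318.3  80.5] yaw 161.44 tilt 0.38 F [-1.6  0.1 16.7] T [0.05 0.35 0.01] w 14.8 q [ 0.42  0.6  -0.22  0.75  0.    0.74]
shift [ 2.2 -2.3  0.4] turn -0.809
```

Emit:
{"op": "play_rows", "data": {
  "motion": [
    [[5,0,0,0,-0.12],[5,0,0,0,-0.12],[5,0,0,0,-0.12],[5,0,0,0,-0.12],[5,0,0,0,0]]
  ]
}}

```text
t: 16.45
position: [533.2, 318.2, 80.5]
ee_rot: [-0.078, 0.997, 0.001, 0.003]
force: [-0.9, -0.6, 15.1]
gripper_width: 14.8
```

Emit:
{"op": "play_rows", "data": {
  "motion": [
    [[5,0,0,0,-0.11],[5,0,0,0,-0.11],[5,0,0,0,-0.11],[5,0,0,0,0],[5,0,0,0,0]]
  ]
}}

```text
t: 17.08
position: [533.2, 318.1, 80.5]
ee_rot: [-0.24, 0.971, 0.001, 0.003]
force: [-0.5, -0.7, 16.1]
gripper_width: 14.8
```

```bash
python3 -c "
from h import *
delta([530.3,316.8,80],207.8)
p,d=viewer.capture('side')
cv2.imwrite('pics/t.png',cv2.resize(p[120:220,240:370],None,fx=5,fy=5,interpolation=2))"
```

```text
t 17.07 pos [533.2 318.1  80.5] yaw -152.20 tilt 0.38 F [-0.5 -0.7 16.1] T [-0.12  0.28  0.03] w 14.8 q [ 0.42  0.6  -0.22  0.75 -0.   -0.07]
shift [3.2 0.2 0.5] turn 0.0
```

View pics/t.png

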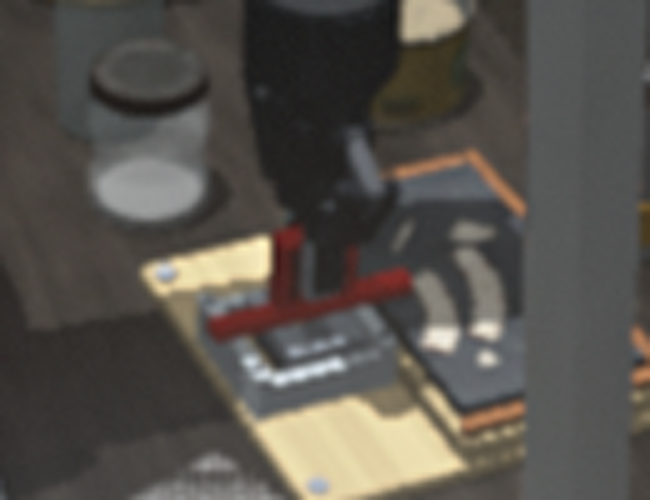

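The crop shows the bar turned crosswise, with one wing over the panel edge at (400,280). Now I'll let it rise into the catch.

Emit:
{"op": "play_rows", "data": {
  "motion": [
    [[5,0,0,-1,0],[5,0,0,-1,0],[5,0,0,-1,0],[5,0,0,-1,0],[5,0,0,0,0]]
  ]
}}

```text
t: 17.75
position: [533.1, 318.1, 83.8]
ee_rot: [-0.24, 0.971, 0.001, 0.003]
force: [0.9, -0.1, 11.4]
gripper_width: 14.3
```

Emit:
{"op": "play_rows", "data": {
  "motion": [
    [[5,0,0,-1,0],[5,0,0,-1,0],[5,0,0,0,0]]
  ]
}}

```text
t: 18.12
position: [533.1, 318.0, 85.2]
ee_rot: [-0.24, 0.971, 0.001, 0.003]
force: [1.1, 0.9, 8.9]
gripper_width: 14.6
```

Emit:
{"op": "play_rows", "data": {
  "motion": [
    [[5,0,0,-1,0],[5,0,0,0,0]]
  ]
}}

```text
t: 18.38
position: [533.0, 318.0, 85.3]
ee_rot: [-0.24, 0.971, 0.001, 0.003]
force: [4.8, 2.3, 2.9]
gripper_width: 14.7
```

Emit:
{"op": "play_rows", "data": {
  "motion": [
    [[5,0,0,-0.7,0],[5,0,0,0,0]]
  ]
}}

```text
t: 18.62
position: [532.9, 317.9, 85.3]
ee_rot: [-0.24, 0.971, 0.001, 0.002]
force: [6.3, 2.9, -2.0]
gripper_width: 14.4
```

It stopped rising at TCP z 85.3 while the force fell to zero, so it is seated. I'll relieve the side load, then release.

Emit:
{"op": "play_rows", "data": {
  "motion": [
    [[5,-1.2,0,0,0],[5,0,0,0,0]]
  ],
  "grip_force": 30
}}

```text
t: 18.88
position: [533.0, 318.0, 85.3]
ee_rot: [-0.24, 0.971, 0.0, 0.001]
force: [6.0, 2.4, -0.6]
gripper_width: 14.6
```

Emit:
{"op": "play_rows", "data": {
  "motion": [
    [[17,0,0,0,0],[22,0,0,0,0],[40,0,0,0,0],[60,0,0,0,0],[60,0,0,0,0],[60,0,0,0,0]]
  ]
}}

```text
t: 19.62
position: [531.6, 317.5, 85.2]
ee_rot: [-0.24, 0.971, -0.0, -0.0]
force: [-0.0, 0.2, -0.4]
gripper_width: 60.5
```

Emit:
{"op": "play_rows", "data": {
  "motion": [
    [[60,0,0,-15,0],[60,0,0,-30,0],[60,0,0,-45,0],[60,0,0,-50,0],[60,40,0,-10,0],[60,50,0,0,0],[60,50,0,0,0],[60,40,0,0,0],[60,0,0,0,0],[60,0,0,0,0]]
  ]
}}

```text
t: 20.88
position: [373.6, 234.0, 236.4]
ee_rot: [-0.24, 0.971, 0.0, 0.002]
force: [-0.7, -0.5, 0.3]
gripper_width: 59.8
```

```bash
python3 - <<'E'
from h import *
delta([530.3,316.8,80],207.8)
p,d=viewer.capture('side');p2,d2=viewer.capture('top')
cv2.imwrite('pics/e.png',np.hstack([cv2.resize(p[130:220,250:370],(400,300),interpolation=2),cv2.resize(p2[120:240,150:310],(400,300),interpolation=2)]))
for n,P,D in(('side',p,d),('top',p2,d2)):
    W=cloud(n,D);m=red(P)&(np.hypot(W[...,0]-533,W[...,1]-318)<80)&(W[...,2]>35);X=W[m]
    for lo,hi in((40,70),(80,110)):
        Q=X[(X[:,2]>lo)&(X[:,2]<hi)]
        if len(Q)>8:print(n,len(Q),Q.mean(0).round(1),cv2.minAreaRect(Q[:,:2].astype(np.float32)),'zmed',np.median(Q[:,2]).round(1))
# panel inlay centroid before/after in side view
a=np.load('side0.npz')['p']
for q in(a,p):
    h=cv2.cvtColor(q,cv2.COLOR_BGR2HSV)[150:215,318:346];m=(h[...,2]>150)&(h[...,1]<80);v,u=np.nonzero(m);print(len(u),u.mean(),v.mean())
E
```

```text
t 20.88 pos [373.6 234.  236.4] yaw -152.20 tilt 0.18 F [-0.7 -0.5  0.3] T [-0.03  0.04 -0.01] w 59.8 q [ 0.39  0.13 -0.48  0.95  0.   -0.09]
shift [-176.7    0.2  156.9] turn -0.0
side 27 [567.  332.5  56.1] ((537.8214721679688, 318.1319885253906), (93.59684753417969, 11.107044219970703), 27.23935317993164) zmed 56.4
side 55 [533.1 314.8  97.9] ((531.9869995117188, 315.84857177734375), (40.55307388305664, 18.00989532470703), 30.16230010986328) zmed 98.1
503 10.025844930417495 40.779324055666
492 10.048780487804878 40.90447154471545
```

View pics/e.png

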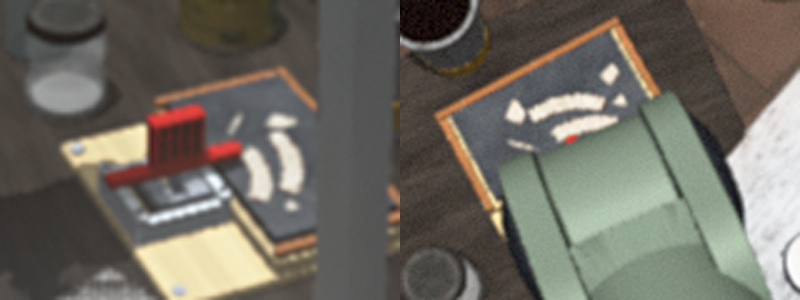

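The side crop shows the toggle upright in the lock at (175,150), its bar crosswise with a wing over the panel at (230,155). The panel inlay hasn't moved and the arm is clear. Handing in.

```bash
python3 -c "
from bench import workorder
print(workorder.hand_in())"
```

```text
the job is handed in; nothing more can be done
None
```

I put the larger red toggle into the jig's catch: foot down through the slot, pressed, turned a quarter, then risen and released. The job is handed in; it returned no verdict.

**Finding the slot:** the first try landed on the plate's edge, with a peak reading of about 17 N including the toggle's weight. I shifted about 1.5 mm toward the panel and the foot went in freely.

**Turning:** I pressed with about 17–18 N on the spring (foot at about jig z 17–18 mm). The turn met almost no resistance.

**Last checks:**
- **Seating:** while rising, the tool stopped at z 85.3 as its vertical force fell from 9 N to zero. That puts the toggle's origin at about jig z 22.5 mm.
- **Position:** the final side picture shows the toggle upright with one wing over the panel edge. Its bar is at 27.2°, against about 27.8° for the jig.
- **Panel and robot:** the panel inlay moved no more than about 0.1 pixel, and the robot was clear of everything when I handed in.

**Less certain:**
- **Offset across the slot:** the toggle ended about 8–9 mm to the panel side of my estimate of the jig origin. That is slightly past the plate's stated 8 mm, so my origin may be off by 1–2 mm. The limit is 12 mm.
- **Toggle height:** depth readings of the toggle's top ran about 1.5 mm below expected, but they include its side faces.
- **Top view:** the arm hid the lock in the last top picture, so the final pose was checked from the side only.
- **Pots and tape:** I did not measure the pots, jar or tape roll again at the end. I saw no contact with them.

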